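# Stand the weighted water sampler heavy end down

## Robot

A 6-joint arm with a two-finger parallel gripper is mounted at the origin on the work surface. World frame = base frame: x ahead of the robot, y to its left, z up, the work surface at z = 0. Lengths are in m, angles in rad, forces in N, time in s.
With the tool pointing down it reaches from about 0.25 to 0.725 m from the base axis. Payload 4 kg.
Tool frame: the origin (TCP) lies midway between the tips of the shut fingers; the grasp point (between the pads) lies 19 mm behind it; z points along the fingers, y is the line along which they close (so a half turn about z gives the same grasp; the last joint's range is limited). The gripper opens to 85 mm and grips with 20 to 120 N. Pads are 22 mm wide; open, the fingers measure 114 mm over their backs; the gripper's body (76 mm by 85 mm) begins 54 mm behind the grasp point. The pads swing forward as they close: fully open they stand 13 mm farther back than shut.
Start: joints at [-1.297, 0.241, 0.005, 1.335, 0, 1.571], TCP at [0.135, -0.481, 0.201] pointing down, gripper open.
Joint ranges: [-2.72, 2.72], [-1.05, 1.87], [-1.09, 1.28], [-1.99, 2.15], [-1.42, 1.44], [-3.14, 3.14]. Speed limits (rad/s): [2.79, 2.79, 3.14, 3.14, 3.14, 3.14].

## Interface

Orientations are given as a unit quaternion [x, y, z, w].
In Python, from workcell import monitor, vision, job gives the robot as it stands.
- The arm moves only by the tool move_arm, never from a script. Its argument "moves" is a list that holds one entry, the list of rows, each a list of 5 numbers: the shift along the world's x, y, z in m, then the turn about the world's z in degrees, then the opening in per cent of the stroke, from 0 (shut) to 100 (fully open). In form: [[[x, y, z, turn, gripper], ...]]. A call has 1 to 5 rows; each row is the pose to reach, as a shift and turn from the pose commanded when the call began; what a row does not reach only later rows make up. A row lasts 1/8 s, in which the tool goes at most 62.5 mm and 10.7 degrees, less where a joint would pass 70% of its speed; a pose out of reach is approached as far as the arm can. A call with a gripper value outside its range is refused whole. The fingers move at their own pace and stop on an object; the grip force is fixed at half the most. Time passes only in rows, so rows that repeat a pose let the fingers close. It gives the time, the measured TCP pose, the force, the opening and the grip force at its end, in the units of the state.
- monitor.get_obs(): the state, without advancing time (a new reading comes with each control period).
- vision.camera(name): name is "scene" or "side" or "wrist"; returns a dict with "color" (384x512x3 uint8, red, green, blue), "camera_matrix" (3x3 intrinsics, pixels), "eye" and "attitude" of the camera in the world; the wrist camera has in their place "hand_eye" (4x4, takes a point from camera to tool coordinates, whose origin is the TCP and whose axes are the flange's). Camera axes: x right, y up, looking along -z (the intrinsics and any distortion apply to the point x, -y, -z); pixel columns grow to the right and rows downward; lengths in m; the calibration is good to about 2 mm. A picture is of the moment at which its call begins: read the wrist's pose just before it. There is no depth.
- job.job_done(): hands the job in; it is judged then, once.
The state is a dict: "clock": time; "joint_pos": joint angles; "joint_vel": joint speeds; "tau": joint torques, N m; "eef_pos": TCP position; "tool_rot": TCP orientation; "ft_force": force on the tool from outside, world axes, zero at the start; "ft_torque": the same for the moment, N m; "grip_width": finger opening in m; "grasp_force": force on a finger pad.
Only numpy, scipy, OpenCV 4.12 (cv2) and the standard library are available. Lean on these libraries where they do the work, as an engineer would, in place of code of your own. Each camera call takes 0.05 s, during which the arm holds its last target. There are 200 camera calls.

## Task

Stand the longer of the two steel water samplers upright, heavy end down, in the free pocket of the white two-pocket stand. Its two end caps look alike but only one is weighted: lifted by its swivelling handle, it swings so that the heavy end hangs down. Set it down rather than dropping it, let go, and leave the shorter sampler where it lies.

Things in the scene. Friction and masses are not known exactly. Their poses are not given: they have to be found in the camera images.
- long_sampler: Longer sampler, 0.3 kg: steel tube, 28 mm diameter, grey square caps 34 x 34 x 12 mm, 120 mm long in all, lying on the bench. Origin: centre of the canister, 17 mm up when lying, 60 mm above its foot when standing. x runs along the tube; y is the handle's pivot axis, through the origin. One cap is weighted (centre of mass 25 mm from the origin towards it); looks do not tell which.
- long_sampler_handle (a point): Centre of the black grip tab of its handle, 96 mm from the pivot: tab 10 mm thick (point x), 28 wide (y), 42 tall (z), on an aluminium hoop 52 mm wide, its cross bar 22 mm below this point. It starts upright, within 9 degrees. Lifted by it, the canister swings freely about the pivot in about 1 s, heavy end down, within 10 degrees of upright, its pivot straight below the tab.
- free_pocket (a point): Centre of the inner floor, 5 mm above the bench, of the free pocket of the fixed white plastic stand: two square pockets side by side, 144 x 74 mm in all, 45 mm high. Each is 66 x 66 mm inside, sides along this point's x and y, walls 4 mm. A capped jar, 75 mm tall, stands in the other pocket, 70 mm away along -y.
- short_sampler: Shorter sampler of the same build, 80 mm long over its caps, its handle reaching 95 mm from its pivot; lies on the bench, to be left alone. Origin: centre of its canister; x runs along the tube.
Mind the look-alikes: they are no part of the job. Of the things that look like the long_sampler, the middle-sized one is meant.

How it is judged:
On the way:
1. the longer sampler hangs clear of the bench, its heavy end down (height (world z) of long_sampler above 0.09 m and angle between long_sampler's own x axis and vertical below 0.4 rad), for 0.2 s.
At the end, for the whole second after the job is handed in: The longer sampler stands released and still on the floor of the free pocket, its middle within 25 mm of the pocket's, its tube within about 10 degrees of vertical and its weighted end down (its x axis up); the shorter sampler is within 30 mm of where it lay (horizontal distance between long_sampler and free_pocket below 0.025 m and height (world z) of long_sampler between 0.058 and 0.072 m and angle between long_sampler's own x axis and vertical below 0.17 rad and linear speed of long_sampler below 0.02 m/s and distance of short_sampler from where it was at the start of the episode below 0.03 m); the robot touches nothing.
It fails at once if the longer sampler is let go of more than 25 mm above its resting height in the pocket (dropped) (height (world z) of long_sampler above 0.09 m and contact force between the fingers and long_sampler below 0.05 N).
It fails at once if the shorter sampler is moved more than 30 mm (distance of short_sampler from where it was at the start of the episode above 0.03 m).
It also fails if it takes over 48 s, if anything falls off the work surface, if the arm or the gripper's body presses on something with over 40 N, if the wrist force passes 120 N, or if a joint passes its speed limit or range.

## Working session

There is one attempt and no reset: what is moved stays moved. The work goes in short steps, Python scripts to look and compute and a tool call to move; the robot and the scene stay as the last step left them, time stands still between calls to the robot, and variables do not carry over. Pictures are saved under pics/ and viewed, at most 10 in all, crops included, and the job is handed in when it is done.

Besides the shell and the picture viewer there is one more tool, called after ">>>" as name([rows], argument=value, ...), one row to a line, values as JSON. move_arm: Moves the arm, as the interface text tells. Its arguments: {"type":"object","properties":{"moves":{"type":"array","items":{"type":"array","items":{"type":"array","items":{"type":"number"}}}}},"required":["moves"]}

```bash
mkdir -p pics
cat > h.py <<'E'
import numpy as np, cv2, json
from scipy.spatial.transform import Rotation as R
from workcell import monitor, vision, job
def cam(name, fn=None):
    o=monitor.get_obs(); c=vision.camera(name)
    if fn: cv2.imwrite('pics/'+fn, cv2.cvtColor(c['color'],cv2.COLOR_RGB2BGR))
    if name=='wrist':
        T=np.eye(4); T[:3,:3]=R.from_quat(o['tool_rot']).as_matrix(); T[:3,3]=o['eef_pos']
        T=T@np.array(c['hand_eye'])
    else:
        T=np.eye(4); a=np.array(c['attitude']); T[:3,:3]=a if a.shape==(3,3) else R.from_quat(a).as_matrix(); T[:3,3]=c['eye']
    d={'K':np.array(c['camera_matrix']).tolist(),'T':T.tolist(),'keys':list(c.keys()),'dist':np.array(c.get('distortion',[0,0,0,0,0])).tolist()}
    if fn: json.dump(d,open('pics/'+fn+'.json','w'))
    return c,d
def ray(d,u,v):
    d=json.load(open('pics/'+d+'.json')) if isinstance(d,str) else d
    p=cv2.undistortPoints(np.array([[[u,v]]],float),np.array(d['K']),np.array(d['dist']))[0,0]
    T=np.array(d['T']); r=T[:3,:3]@np.array([p[0],-p[1],-1]); return T[:3,3],r/np.linalg.norm(r)
def atz(d,u,v,z):
    o,r=ray(d,u,v); return o+r*(z-o[2])/r[2]
def tri(obs):
    A=np.zeros((3,3));b=np.zeros(3);L=[]
    for d,u,v in obs:
        o,r=ray(d,u,v);P=np.eye(3)-np.outer(r,r);A+=P;b+=P@o;L.append((P,o))
    x=np.linalg.solve(A,b); return x,[np.linalg.norm(P@(x-o)) for P,o in L]
def proj(d,X):
    d=json.load(open('pics/'+d+'.json')) if isinstance(d,str) else d
    T=np.array(d['T']);q=T[:3,:3].T@(np.array(X)-T[:3,3]);p=cv2.projectPoints(np.array([[q[0],-q[1],-q[2]]]),np.zeros(3),np.zeros(3),np.array(d['K']),np.array(d['dist']))[0]
    return p.ravel()
E
python3 - <<'E'
from h import *
for n in('scene','side','wrist'):
    c,d=cam(n,n+'0.png'); print(n,d['keys'],np.round(d['T'],3).tolist(),d['dist'])
print(monitor.get_obs())
a=cv2.imread('pics/scene0.png');b=cv2.imread('pics/side0.png')
E
```

```text
scene ['color', 'camera_matrix', 'eye', 'attitude'] [[0.862, -0.363, 0.355, 0.891], [0.507, 0.641, -0.576, -0.605], [-0.018, 0.676, 0.737, 0.92], [0.0, 0.0, 0.0, 1.0]] [0, 0, 0, 0, 0]
side ['color', 'camera_matrix', 'eye', 'attitude'] [[0.998, 0.055, -0.038, 0.459], [-0.066, 0.707, -0.704, -0.666], [-0.011, 0.705, 0.709, 0.827], [0.0, 0.0, 0.0, 1.0]] [0, 0, 0, 0, 0]
wrist ['color', 'camera_matrix', 'hand_eye'] [[0.27, 0.909, 0.316, 0.217], [-0.963, 0.256, 0.087, -0.458], [-0.002, -0.328, 0.945, 0.374], [0.0, 0.0, 0.0, 1.0]] [0, 0, 0, 0, 0]
{'clock': 0.15, 'joint_pos': array([-1.29701245e+00,  2.41225280e-01,  4.01564797e-03,  1.33520288e+00,
        1.60844559e-05,  1.57080653e+00]), 'joint_vel': array([ 0.00106873, -0.0036066 ,  0.00482327,  0.00116425, -0.00116864,
        0.00074502]), 'tau': array([ 2.47190750e-03, -3.72634792e+01,  2.52638590e+01,  1.23476470e-02,
        1.37513389e-04,  6.56154299e-06]), 'eef_pos': array([ 0.13504797, -0.48085836,  0.20061794]), 'tool_rot': array([ 9.90645294e-01,  1.36459693e-01, -1.02313126e-04, -8.01628603e-04]), 'ft_force': array([-1.11805002, -0.58181342, -0.52680302]), 'ft_torque': array([-7.06439262e-03, -1.47954540e-05, -1.18301855e-02]), 'grasp_force': 0.0, 'grip_width': 0.08570594080134471}
```

View pics/scene0.png

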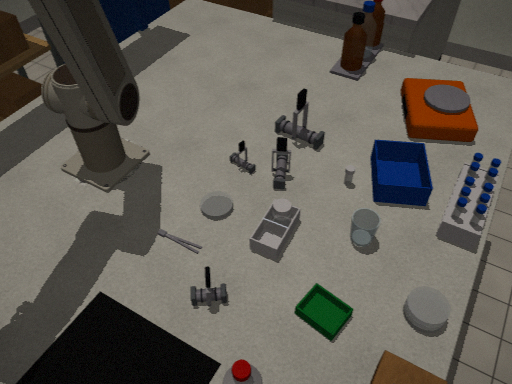

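View pics/side0.png

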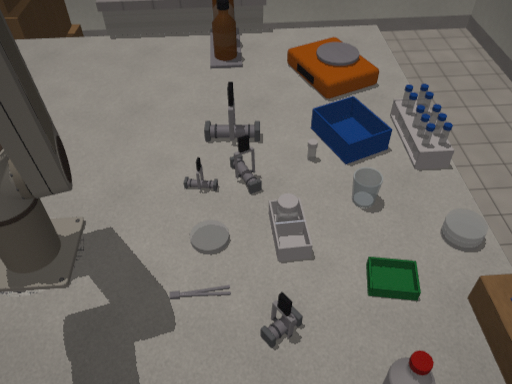

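The scene view shows four sampler-like things: at (300,132), (281,163), (243,160) and (208,293). The stand is at (275,230), with the jar in its far pocket. I'll enlarge these areas to measure them.

Run:
```python
from h import *
def crop(f,x,y,w,h,W,H):
    a=cv2.imread('pics/'+f)[y:y+h,x:x+w]; return cv2.resize(a,(W,H),interpolation=cv2.INTER_CUBIC)
# 4x scale, 100x75 px each
A=np.vstack([np.hstack([crop('scene0.png',225,90,100,105,400,420),crop('side0.png',180,80,100,120,400,480)[60:]]),
  np.hstack([crop('scene0.png',180,260,50,45,200,180),crop('scene0.png',240,195,70,64,196,180)[:, :196],crop('side0.png',260,285,50,45,200,180),crop('side0.png',265,190,51,68,204,180)[:,:204]])[:, :800]])
cv2.imwrite('pics/c1.png',A); print(A.shape)
```

```text
(600, 800, 3)
```

View pics/c1.png

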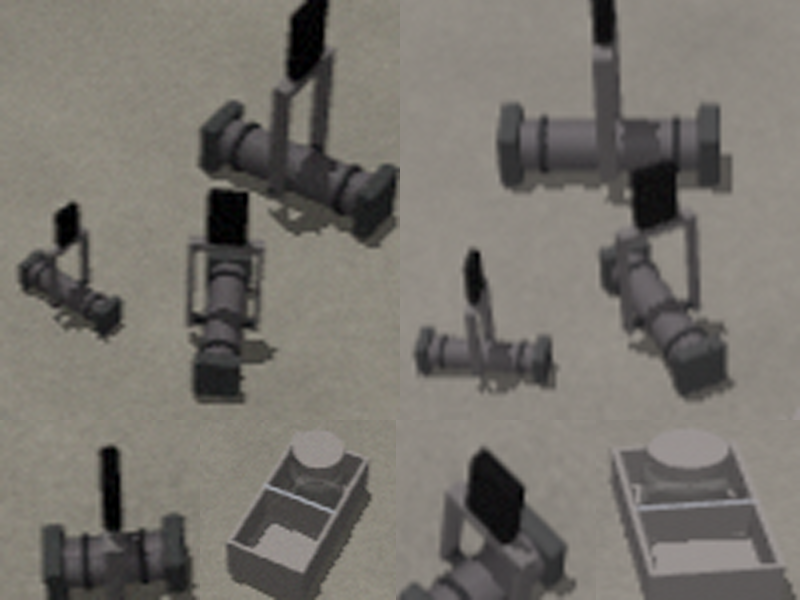

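Run:
```python
from h import *
S,D='scene0.png','side0.png'
def L(n,f,p,q,z):
    a,b=atz(f,*p,z),atz(f,*q,z);print(n,np.round(a,3),np.round(b,3),'len',round(np.linalg.norm(a-b),3))
L('C scene',S,(282,156),(279.2,183.7),.017);L('C side',D,(233,161),(254.5,186),.017)
L('big',S,(280.5,125),(317.5,141),.023);L('small',S,(233.7,158),(251.2,168.3),.012);L('front',S,(193.7,295.5),(223.7,292.5),.017)
for n,a,b in[('Ctab',(282,144.2),(243.75,143.75)),('fronttab',(207.5,277.5),(285.3,304.3)),('bigTab',(302,100),(230.7,94)),('Cmid',(280.7,169.5),(243.75,173.7)),
 ('rim nearL',(250,239.6),(276,244.7)),('rim nearR',(272.1,249.3),(311,242.9)),('div L',(263.2,219.3),(274.5,224)),('divR',(287.5,229),(303,222.9)),('jar top',(282,206),(288,201))]:
    x,e=tri([(S,*a),(D,*b)]);print(n,np.round(x,3),np.round(e,3), np.round(atz(S,*a,.045),3),np.round(atz(D,*b,.045),3))
```

```text
C scene [0.464 0.265 0.017] [0.51  0.16  0.017] len 0.114
C side [0.456 0.259 0.017] [0.507 0.16  0.017] len 0.111
big [0.395 0.384 0.023] [0.53  0.372 0.023] len 0.135
small [0.34  0.191 0.012] [0.408 0.179 0.012] len 0.069
front [ 0.506 -0.246  0.017] [ 0.561 -0.205  0.017] len 0.069
Ctab [0.485 0.219 0.107] [0.001 0.001] [0.453 0.283 0.045] [0.487 0.294 0.045]
fronttab [ 0.538 -0.224  0.09 ] [0. 0.] [ 0.519 -0.204  0.045] [ 0.542 -0.198  0.045]
bigTab [0.46  0.39  0.139] [0. 0.] [0.408 0.509 0.045] [0.46  0.534 0.045]
Cmid [0.482 0.222 0.004] [0.001 0.001] [0.5   0.187 0.045] [0.481 0.177 0.045]
rim nearL [ 0.541 -0.051  0.034] [0.006 0.006] [ 0.548 -0.064  0.045] [ 0.539 -0.052  0.045]
rim nearR [ 0.612 -0.067  0.059] [0.003 0.003] [ 0.609 -0.062  0.045] [ 0.614 -0.053  0.045]
div L [0.542 0.012 0.038] [0. 0.] [0.545 0.007 0.045] [0.541 0.007 0.045]
divR [0.608 0.02  0.029] [0.001 0.001] [0.613 0.01  0.045] [0.605 0.005 0.045]
jar top [0.576 0.049 0.072] [0. 0.] [0.566 0.07  0.045] [0.58  0.075 0.045]
```

The thing at (281,163) in the scene view measures about 0.11 m between cap centres and is middle-sized, so it is the long sampler. The one at (208,293) is the short sampler. The free pocket is the near one, at about (0.577,-0.026). I'll move there first for a wrist look.

>>> move_arm([
  [[0.03,0.05,0.03,2,100],[0.07,0.1,0.06,4,100],[0.1,0.15,0.08,6,100],[0.14,0.2,0.1,8,100],[0.17,0.25,0.1,10,100]],
])

```text
clock: 0.78
eef_pos: [0.3013, -0.2387, 0.3019]
tool_rot: [0.975, 0.222, 0.001, 0.001]
ft_force: [1.0, -1.1, 0.3]
grip_width: 0.0858
grasp_force: 0.0
```

>>> move_arm([
  [[0.05,0.04,0,0,100],[0.1,0.08,0,0,100],[0.15,0.12,0,0,100],[0.2,0.18,0,0,100],[0.22,0.19,0,0,100]],
])

```text
clock: 1.4
eef_pos: [0.521, -0.0472, 0.3001]
tool_rot: [0.975, 0.224, -0.0, -0.0]
ft_force: [1.0, -0.2, 0.1]
grip_width: 0.0853
grasp_force: 0.0
```

>>> move_arm([
  [[0,0,0,0,100],[0,0,0,0,100]],
])

```text
clock: 1.65
eef_pos: [0.5193, -0.0499, 0.3002]
tool_rot: [0.975, 0.222, -0.001, -0.0]
ft_force: [-1.1, -0.3, 0.8]
grip_width: 0.0853
grasp_force: 0.0
```

Run:
```python
from h import *
c,d=cam('wrist','w1.png');o=monitor.get_obs();print(o['eef_pos'],o['tool_rot'],o['clock'])
```

```text
[ 0.51912104 -0.05033789  0.3005645 ] [ 9.75063851e-01  2.21924014e-01 -4.67726330e-04 -1.87885174e-05] 1.7
```

View pics/w1.png

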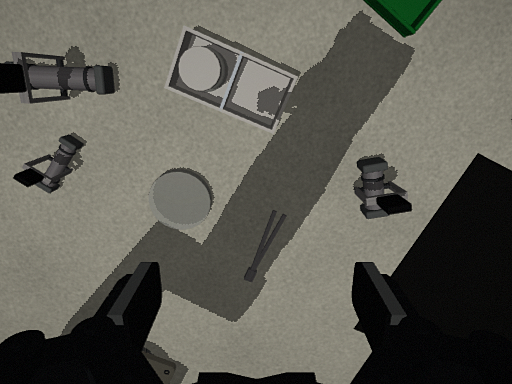

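The wrist view shows the stand's rim corners near (190,26), (300,74), (276,130) and (166,86). The jar is at (203,68) and the long sampler at the upper left, about (65,78).

Run:
```python
from h import *
W='w1.png'
P=[atz(W,*p,.045) for p in[(190,26),(300,74),(276,130),(166,87)]]
for i in range(4):print(np.round(P[i],4),round(np.linalg.norm(P[i]-P[i-1]),4))
c=np.mean(P,0);y=(P[1]+P[2]-P[0]-P[3])[:2];y/=np.linalg.norm(y);print(c,y,'pocket',c[:2]+.035*y)
for a,b in [((250,239.6),(300,74)),((272.1,249.3),(276,130))]:pass
f=lambda p,q:print(np.round(tri([('scene0.png',*p),(W,*q)])[0],4))
# stand corners: world near ones
for p in P:print(np.round(proj('scene0.png',p),1),np.round(proj('side0.png',p),1))
```

```text
[0.6128 0.0792 0.045 ] 0.0744
[ 0.6217 -0.0586  0.045 ] 0.1381
[ 0.5499 -0.0628  0.045 ] 0.0719
[0.5383 0.0804 0.045 ] 0.1436
[0.58068909 0.0095646  0.045     ] [ 0.07278602 -0.99734758] pocket [ 0.5832366  -0.02534256]
[299.9 210.4] [301.7 198.9]
[277.5 250.4] [314.8 244.9]
[250.8 239.5] [281.6 248.4]
[274.6 199.4] [270.1 200.3]
```

>>> move_arm([
  [[-0.01,0.05,0,0,100],[-0.02,0.1,0,0,100],[-0.03,0.16,0,0,100],[-0.04,0.21,0,0,100],[-0.04,0.21,0,0,100]],
])

```text
clock: 2.33
eef_pos: [0.4787, 0.1619, 0.3012]
tool_rot: [0.975, 0.224, 0.0, -0.0]
ft_force: [-0.2, -0.4, 0.5]
grip_width: 0.0849
grasp_force: 0.0
```

Run:
```python
from h import *
c,d=cam('wrist','w2.png');o=monitor.get_obs();print(o['eef_pos'],o['tool_rot'],o['clock'])
```

```text
[0.4791372  0.16031817 0.30116817] [9.74803590e-01 2.23064673e-01 2.79152477e-04 1.88423071e-04] 2.375
```

View pics/w2.png

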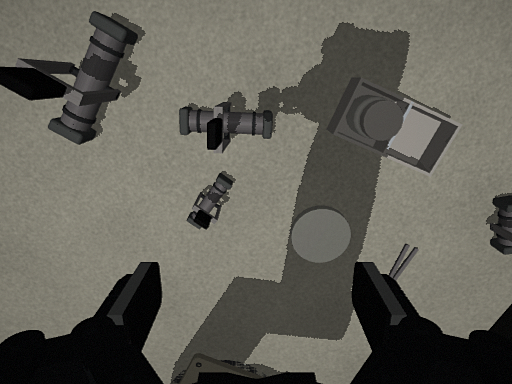

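The wrist view shows the long sampler lying along the image x axis, with its caps at (183,121) and (270,123) and the black tab centred near (214.5,134).

Run:
```python
from h import *
W='w2.png'
x,e=tri([('scene0.png',282,144.2),('side0.png',243.75,143.75),(W,214.5,134)]);print('tab',x,e)
for f in('scene0.png','side0.png',W): print(proj(f,x))
a,b=atz(W,185,121,.017),atz(W,270,123,.017);print(a,b,np.linalg.norm(a-b),(a+b)/2,np.degrees(np.arctan2(*(b-a)[1::-1])))
r=R.from_quat(monitor.get_obs()['tool_rot']).as_matrix();print('tool y',np.degrees(np.arctan2(r[1,1],r[0,1])))
Q=[atz(W,*p,.045) for p in[(358,78),(458,127),(431,172)]];print(np.round(Q,3),'pocket?')
print(monitor.get_obs()['eef_pos'])
```

```text
tab [0.48511872 0.21483062 0.11061263] [np.float64(0.001652917125683117), np.float64(0.0009171341606977627), np.float64(0.001100774057340568)]
[281.44487737 144.44197274]
[243.8003407  143.37645847]
[214.43352233 132.95889402]
[0.46445106 0.26054816 0.017     ] [0.51161105 0.15740022 0.017     ] 0.11341764871857415 [0.48803106 0.20897419 0.017     ] -65.42977327347675
tool y -64.22180499544217
[[ 0.608  0.089  0.045]
 [ 0.613 -0.055  0.045]
 [ 0.55  -0.059  0.045]] pocket?
[0.4791372  0.16031817 0.30116817]
```

>>> move_arm([
  [[0.006,0.052,0,0,100],[0.006,0.055,-0.05,-1,100],[0.006,0.055,-0.1,-1,100],[0.006,0.055,-0.12,-1,100],[0.006,0.055,-0.12,-1,100]],
])

```text
clock: 3.0
eef_pos: [0.4849, 0.2125, 0.1792]
tool_rot: [0.977, 0.212, -0.002, 0.001]
ft_force: [-0.1, 0.5, 1.0]
grip_width: 0.0854
grasp_force: 0.0
```

Run:
```python
from h import *
c,d=cam('wrist','w3.png');o=monitor.get_obs();print(o['eef_pos'],o['tool_rot'],o['clock'])
print(proj('w3.png',[.485,.215,.1105]))
```

```text
[0.48605993 0.21333966 0.18088661] [ 9.77180550e-01  2.12409998e-01 -3.45785037e-04  2.15679020e-04] 3.05
[253.19361328 194.34595918]
```

View pics/w3.png

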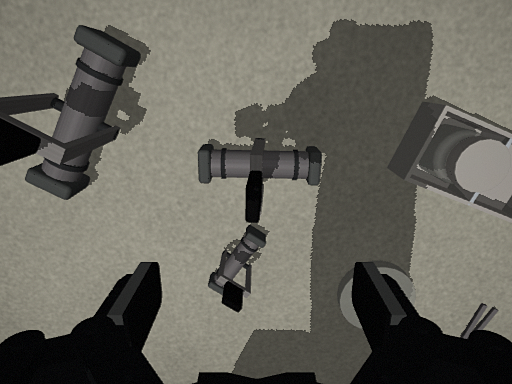

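The tab shows at (254,196), against (253,194) predicted, so the position is confirmed. I'll descend and close.

>>> move_arm([
  [[0,0.001,-0.04,0,100],[0,0.001,-0.07,0,100],[0,0.001,-0.084,0,100],[0,0.001,-0.084,0,100],[0,0.001,-0.084,0,30]],
])

```text
clock: 3.68
eef_pos: [0.4873, 0.2166, 0.0985]
tool_rot: [0.977, 0.214, 0.002, -0.0]
ft_force: [-0.1, -0.1, 0.3]
grip_width: 0.0694
grasp_force: 0.0
```

>>> move_arm([
  [[0,0,0,0,0],[0,0,0,0,0],[0,0,0,0,0],[0,0,0,0,0],[0,0,0,0,0]],
])

```text
clock: 4.3
eef_pos: [0.4861, 0.2163, 0.0972]
tool_rot: [0.977, 0.214, 0.0, -0.0]
ft_force: [-0.8, -0.4, 4.1]
grip_width: 0.0076
grasp_force: 59.1
```

>>> move_arm([
  [[0,0,0,0,0],[0,0,0,0,0],[0,0,0,0,0],[0,0,0,0,0],[0,0,0,0,0]],
])

```text
clock: 4.92
eef_pos: [0.4862, 0.2163, 0.0972]
tool_rot: [0.977, 0.214, 0.0, -0.0]
ft_force: [-0.3, 0.5, 4.7]
grip_width: 0.0074
grasp_force: 59.3
```

>>> move_arm([
  [[0,0,0.015,0,0],[0,0,0.03,0,0],[0,0,0.05,0,0],[0,0,0.07,0,0],[0,0,0.09,0,0]],
])

```text
clock: 5.55
eef_pos: [0.4855, 0.2163, 0.1876]
tool_rot: [0.977, 0.214, -0.0, -0.0]
ft_force: [-0.1, 0.5, -4.0]
grip_width: 0.0075
grasp_force: 58.7
```

>>> move_arm([
  [[0,0,0.02,0,0],[0,0,0.05,0,0],[0,0,0.08,0,0],[0,0,0.1,0,0],[0,0,0.1,0,0]],
])

```text
clock: 6.18
eef_pos: [0.4867, 0.2167, 0.2887]
tool_rot: [0.977, 0.214, 0.002, -0.001]
ft_force: [0.1, -0.2, -3.7]
grip_width: 0.0074
grasp_force: 58.7
```

>>> move_arm([
  [[0,0,0,0,0],[0,0,0,0,0],[0,0,0,0,0],[0,0,0,0,0],[0,0,0,0,0]],
])

```text
clock: 6.8
eef_pos: [0.4858, 0.2162, 0.2866]
tool_rot: [0.977, 0.214, -0.0, 0.0]
ft_force: [-0.8, -0.4, -3.4]
grip_width: 0.0081
grasp_force: 58.7
```

Run:
```python
from h import *
cam('scene','s4.png');cam('side','d4.png');cam('wrist','w4.png')
def cr(f,x,y,w,h): return cv2.resize(cv2.imread('pics/'+f)[y:y+h,x:x+w],(400,300))
p=proj('s4.png',[.486,.216,.13]).astype(int);q=proj('d4.png',[.486,.216,.13]).astype(int);print(p,q)
A=np.vstack([np.hstack([cr('s4.png',p[0]-66,max(p[1]-50,0),133,100),cr('d4.png',q[0]-66,max(q[1]-50,0),133,100)]),
 np.hstack([cr('w4.png',0,0,512,384),cr('s4.png',200,180,133,100)])])
cv2.imwrite('pics/c4.png',A)
```

```text
[282 138] [243 136]
```

View pics/c4.png

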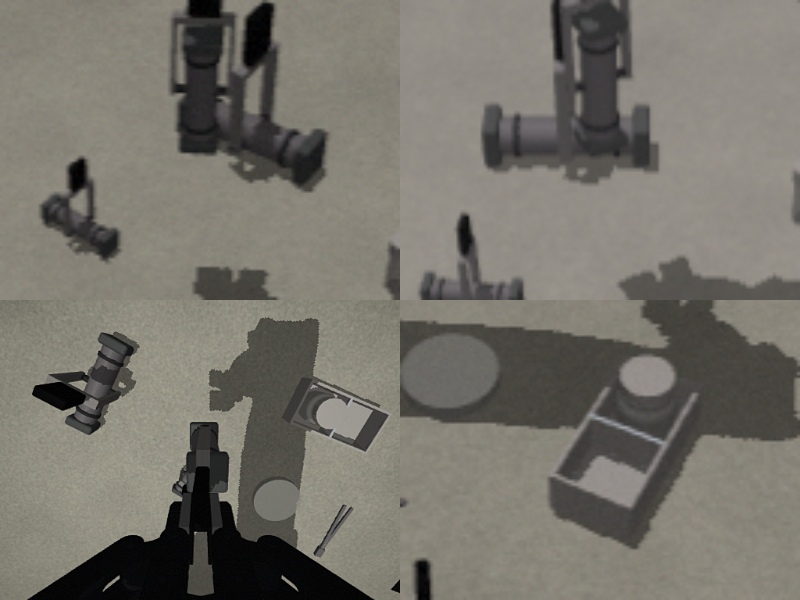

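It hangs upright (the sensor reads about 3.4 N) and clear of the bench. I'll carry it over the free pocket at about (0.579,-0.025) and turn it -20° to square it with the stand.

>>> move_arm([
  [[0.005,-0.015,0,-3,0],[0.015,-0.04,0,-6,0],[0.025,-0.07,0,-9,0],[0.037,-0.1,0,-12,0],[0.05,-0.13,0,-15,0]],
])

```text
clock: 7.58
eef_pos: [0.5363, 0.0841, 0.2868]
tool_rot: [0.997, 0.083, 0.0, 0.0]
ft_force: [-0.4, 0.7, -4.6]
grip_width: 0.0073
grasp_force: 58.7
```

>>> move_arm([
  [[0.012,-0.03,0,-2,0],[0.023,-0.06,0,-5,0],[0.034,-0.085,0,-5,0],[0.04,-0.1,0,-5,0],[0.043,-0.11,0,-5,0]],
])

```text
clock: 8.2
eef_pos: [0.579, -0.0249, 0.2865]
tool_rot: [0.999, 0.04, -0.0, -0.0]
ft_force: [0.9, 0.7, -3.9]
grip_width: 0.0072
grasp_force: 58.7
```

>>> move_arm([
  [[0,0,0,0,0],[0,0,0,0,0],[0,0,0,0,0],[0,0,0,0,0],[0,0,0,0,0]],
])

```text
clock: 8.82
eef_pos: [0.5788, -0.0234, 0.2868]
tool_rot: [0.999, 0.041, 0.0, -0.0]
ft_force: [0.6, 0.3, -3.2]
grip_width: 0.0076
grasp_force: 58.7
```

>>> move_arm([
  [[0,0,-0.02,0,0],[0,0,-0.04,0,0],[0,0,-0.06,0,0],[0,0,-0.07,0,0],[0,0,-0.07,0,0]],
])

```text
clock: 9.45
eef_pos: [0.5784, -0.0237, 0.2161]
tool_rot: [0.999, 0.041, -0.001, -0.0]
ft_force: [-0.1, -0.1, -2.7]
grip_width: 0.0073
grasp_force: 58.7
```

Run:
```python
from h import *
cam('scene','s5.png');cam('side','d5.png');cam('wrist','w5.png');print(monitor.get_obs()['eef_pos'])
def cr(f,x,y): return cv2.resize(cv2.imread('pics/'+f)[y:y+75,x:x+100],(400,300),interpolation=cv2.INTER_CUBIC)
A=np.vstack([np.hstack([cr('s5.png',225,185),cr('d5.png',240,175)]),np.hstack([cv2.resize(cv2.imread('pics/w5.png'),(400,300)),cr('s5.png',225,145)])])
cv2.imwrite('pics/c5.png',A)
```

```text
[ 0.57958317 -0.02380212  0.21778044]
```

View pics/c5.png

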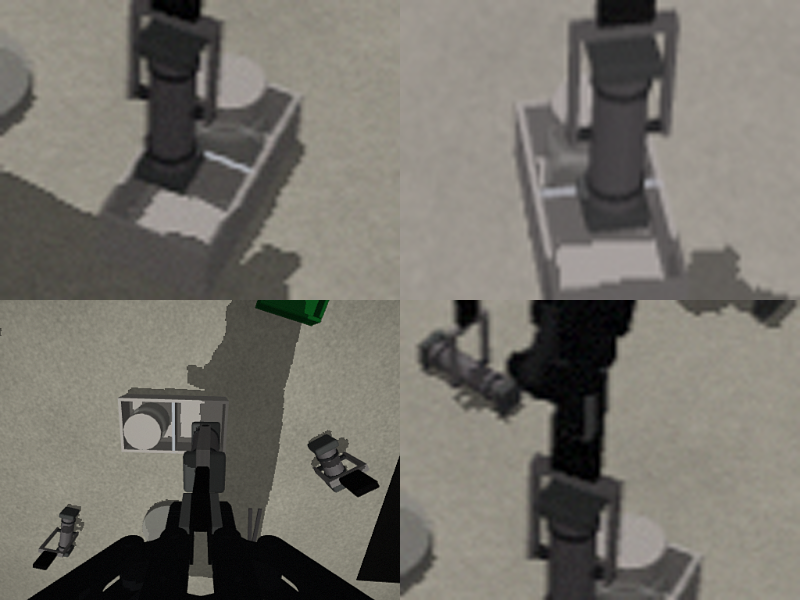

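The sampler hangs over the free pocket. Its lower cap is near (267,227) in the scene view and (294,227) in the side view, and it stands straight.

Run:
```python
from h import *
S,D='s5.png','d5.png'
s=lambda x,y:(S,225+x/4,185+y/4)
d=lambda x,y:(D,240+(x-400)/4,175+y/4)
for n,a,b in[('foot cap',s(168,166),d(613,208)),('pivot1',s(140,103),d(568,132)),('pivot2',s(210,118),d(652,128)),('topcap',s(168,42),d(624,62)),
 ('divR',s(250,170),d(655,185)),('divL',(s(190,148)),d(545,192))]:
    x,e=tri([a,b]);print(n,np.round(x,4),np.round(e,4))
w=lambda x,y:('w5.png',x*1.28,(y-300)*1.28)
for p in[(226,400),(226,450),(174,400),(174,450),(121,400),(123,450)]:print(p,np.round(atz(*w(*p),.045),4))
```

```text
foot cap [ 0.577  -0.0309  0.0766] [0.0009 0.0009]
pivot1 [ 0.554  -0.0227  0.1218] [0.0045 0.0045]
pivot2 [ 0.5973 -0.0172  0.1214] [0.0002 0.0002]
topcap [ 0.5766 -0.0318  0.1883] [0.0014 0.0014]
divR [0.6089 0.0179 0.0376] [0.0013 0.0013]
divL [ 0.5513  0.0473 -0.0025] [0.0023 0.0023]
(226, 400) [ 0.6188 -0.054   0.045 ]
(226, 450) [ 0.5506 -0.0618  0.045 ]
(174, 400) [0.6132 0.0133 0.045 ]
(174, 450) [0.5447 0.0099 0.045 ]
(121, 400) [0.6076 0.0819 0.045 ]
(123, 450) [0.539  0.0803 0.045 ]
```

>>> move_arm([
  [[0.003,0.003,-0.01,0,0],[0.003,0.003,-0.025,0,0],[0.003,0.003,-0.04,0,0],[0.003,0.003,-0.053,0,0],[0.003,0.003,-0.06,0,0]],
])

```text
clock: 10.22
eef_pos: [0.5811, -0.0208, 0.1551]
tool_rot: [0.999, 0.041, -0.001, -0.0]
ft_force: [0.1, -0.9, -3.7]
grip_width: 0.0076
grasp_force: 58.7
```

>>> move_arm([
  [[0,0,0,0,0],[0,0,-0.002,0,0],[0,0,-0.004,0,0],[0,0,-0.006,0,0],[0,0,-0.006,0,0]],
])

```text
clock: 10.85
eef_pos: [0.5818, -0.0208, 0.1506]
tool_rot: [0.999, 0.041, -0.0, 0.0]
ft_force: [-0.4, -0.4, -4.2]
grip_width: 0.0077
grasp_force: 58.7
```

>>> move_arm([
  [[0,0,-0.001,0,0],[0,0,-0.002,0,0],[0,0,-0.003,0,0],[0,0,-0.003,0,0],[0,0,-0.003,0,0]],
])

```text
clock: 11.48
eef_pos: [0.5819, -0.0208, 0.1477]
tool_rot: [0.999, 0.041, 0.0, -0.0]
ft_force: [-0.9, -0.2, -3.3]
grip_width: 0.0073
grasp_force: 58.7
```

>>> move_arm([
  [[0,0,-0.001,0,0],[0,0,-0.002,0,0],[0,0,-0.002,0,0],[0,0,-0.002,0,0]],
])

```text
clock: 11.98
eef_pos: [0.5819, -0.0208, 0.1457]
tool_rot: [0.999, 0.041, 0.0, 0.0]
ft_force: [-0.2, -0.4, -2.8]
grip_width: 0.0077
grasp_force: 58.7
```

>>> move_arm([
  [[0,0,-0.001,0,0],[0,0,-0.002,0,0],[0,0,-0.002,0,0],[0,0,-0.002,0,0]],
])

```text
clock: 12.48
eef_pos: [0.5823, -0.0209, 0.1443]
tool_rot: [0.999, 0.041, 0.001, 0.0]
ft_force: [0.4, -0.8, 0.7]
grip_width: 0.0071
grasp_force: 59.2
```

The force has gone from -2.8 to about 0 N, so the foot is on the floor. I'll lower a touch more, release and retreat straight up.

>>> move_arm([
  [[0,0,-0.001,0,0],[0,0,-0.001,0,0],[0,0,-0.001,0,40],[0,0,-0.001,0,60],[0,0,-0.001,0,60]],
])

```text
clock: 13.1
eef_pos: [0.5818, -0.0207, 0.1424]
tool_rot: [0.999, 0.041, -0.0, -0.0]
ft_force: [0.3, -0.4, 0.6]
grip_width: 0.051
grasp_force: 0.0
```

Run:
```python
from h import *
cam('scene','s6.png');cam('side','d6.png')
def cr(f,x,y): return cv2.resize(cv2.imread('pics/'+f)[y:y+100,x:x+100],(400,400),interpolation=cv2.INTER_CUBIC)
cv2.imwrite('pics/c6.png',np.hstack([cr('s6.png',225,165),cr('d6.png',240,155)]))
```

```text
(no output)
```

View pics/c6.png

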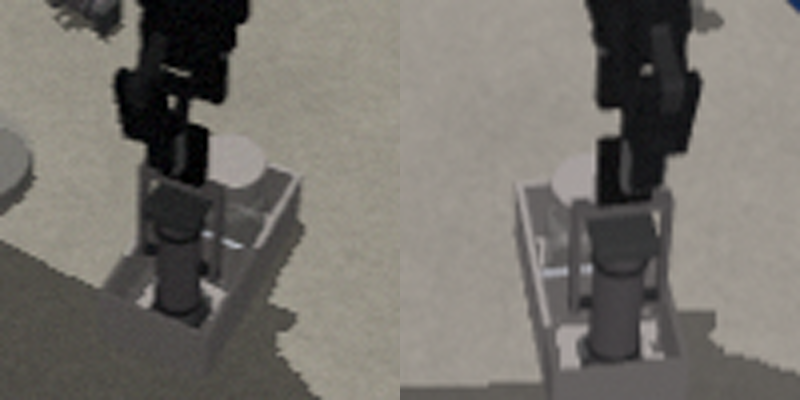

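The sampler stands upright in the pocket with its handle still upright between the fingers. I'll open fully, then rise.

>>> move_arm([
  [[0,0,0,0,100],[0,0,0,0,100],[0,0,0,0,100],[0,0,0.02,0,100],[0,0,0.05,0,100]],
])

```text
clock: 13.82
eef_pos: [0.5809, -0.0207, 0.1921]
tool_rot: [0.999, 0.041, -0.001, -0.0]
ft_force: [-0.1, 0.1, -0.2]
grip_width: 0.0852
grasp_force: 0.0
```

>>> move_arm([
  [[0,0,0.04,0,100],[0,0,0.08,0,100],[0,0,0.12,0,100],[0,0,0.12,0,100],[0,0,0.12,0,100]],
])

```text
clock: 14.45
eef_pos: [0.5818, -0.0208, 0.3121]
tool_rot: [0.999, 0.041, -0.0, -0.0]
ft_force: [0.3, -0.1, -0.0]
grip_width: 0.0852
grasp_force: 0.0
```

>>> move_arm([
  [[0,0,0,0,100],[0,0,0,0,100],[0,0,0,0,100],[0,0,0,0,100],[0,0,0,0,100]],
])

```text
clock: 15.08
eef_pos: [0.5819, -0.0208, 0.3127]
tool_rot: [0.999, 0.041, -0.0, -0.0]
ft_force: [-0.2, -0.7, 0.5]
grip_width: 0.0854
grasp_force: 0.0
```

Run:
```python
from h import *
cam('scene','s7.png');cam('side','d7.png')
def cr(f,x,y): return cv2.resize(cv2.imread('pics/'+f)[y:y+100,x:x+100],(400,400),interpolation=cv2.INTER_CUBIC)
cv2.imwrite('pics/c7.png',np.hstack([cr('s7.png',225,165),cr('d7.png',240,155)]))
```

```text
(no output)
```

View pics/c7.png

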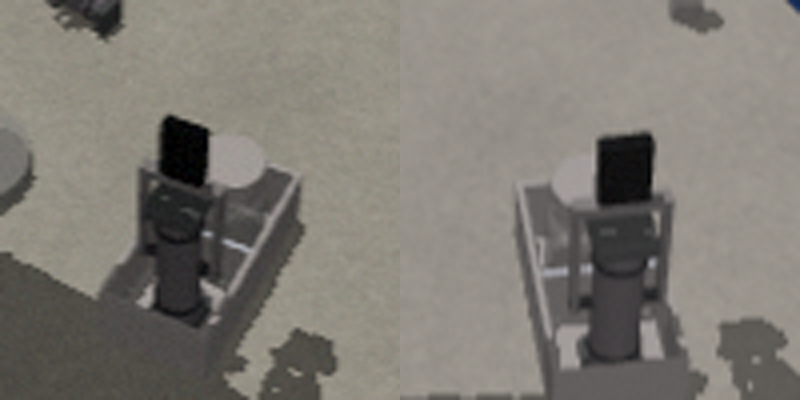

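The sampler stands upright in the free pocket with the gripper clear above it. I'll hand the job in.

```bash
python3 -c "
from workcell import job; print(job.job_done())"
```

```text
the job is handed in; nothing more can be done
None
```

The longer sampler stands upright, heavy end down and released, in the free pocket; the shorter sampler was not touched, and the job is handed in (the judge returned no verdict).

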